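# Line up the pool trophies by height

## Robot

A 6-joint arm with a two-finger parallel gripper is mounted at the origin on the work surface. World frame = base frame: x ahead of the robot, y to its left, z up, the work surface at z = 0. Lengths are in m, angles in degrees, forces in N, time in s.
With the tool pointing down it reaches from about 0.35 to 0.775 m from the base axis. Payload 7.3 kg.
Tool frame: the origin (TCP) lies between the finger pads; the fingertips stand 11 mm ahead of it and the grasp point (between the pads) lies 8 mm behind it; z points along the fingers, y is the line along which they close (so a half turn about z gives the same grasp; the last joint's range is limited). The gripper opens to 92 mm and grips with 3 to 60 N. Pads are 19 mm wide; open, the fingers measure 130 mm over their backs; the gripper's body (75 mm by 190 mm) begins 47 mm behind the grasp point.
Start: joints at [-8.365, 19.595, 87.324, -0, 73.075, -8.365], TCP at [0.525, 0, 0.238] pointing down, gripper open.
Joint ranges: [-145.02, 145.02], [-44.19, 115.74], [2.07, 154.8], [-57.11, 237.11], [16.16, 152.29], [-177.93, 177.93]. Speed limits (degrees/s): [147.25, 147.25, 180, 180, 180, 180].

## Interface

Orientations are given as [roll, pitch, yaw] about the fixed x, y, z axes, in that order (R = Rz(yaw) Ry(pitch) Rx(roll)).
In Python, from station import r, cams, workorder gives the robot as it stands. The module is installed in compiled form; this text tells all that it offers.
- The arm moves only by the tool move_arm, never from a script. Its argument "deltas" is a list of rows, each a list of 2 entries, a list of its own where there are three numbers: the shift along the tool's x, y, z in units of 25 mm (1.0 is 25 mm), then the turn, a rotation vector about the tool's x, y, z in units of 6 degrees (1.0 is 6 degrees). In form: [[[x, y, z], [rx, ry, rz]], ...]. A call has 1 to 12 rows; each row is the pose to reach, as a shift and turn from the pose commanded when the call began, along the tool's axes at that moment; what a row does not reach only later rows make up. A row lasts 1/12 s, in which the tool goes at most 41.7 mm and 7.16 degrees, less where a joint would pass 70% of its speed; a pose out of reach is approached as far as the arm can. A call with a gripper value outside its range is refused whole. "fingers" is the finger opening in mm, from 0 to 91.8, set as the call begins (left out, the last holds). The fingers move at their own pace and stop on an object; "force" is the grip in N (left out, the last holds). Time passes only in rows, so rows that repeat a pose let the fingers close. It gives the time, the measured TCP pose, the force, the opening and the grip force at its end, in the units of the state.
- r.read_state(): the state, without advancing time (a new reading comes with each control period).
- cams.camera(name): name is "scene" or "side" or "wrist"; returns (picture, depth): 420x560x3 uint8, blue, green, red; 420x560 float32, m along the optical axis (not along the pixel's ray), 0 where there is no reading.
- cams.get_calibration(name): a dict with "fx", "fy", "cx", "cy" (pixels), "rvec" (rotation vector, rad) and "tvec" (3), from world to camera coordinates, as OpenCV has them. Camera axes: x right, y down, z forward; pixel columns grow to the right and rows downward; lengths in m; the calibration is good to about 2 mm. The wrist camera is an equidistant fisheye: a pixel r from the principal point sees the ray r / f radians off the axis. A picture is of the moment at which its call begins: read the wrist's pose just before it. get_calibration takes no time and is no camera call; for the wrist camera it gives the pose at the moment of the call.
- workorder.finish_job(): hands the job in; it is judged then, once.
The state is a dict: "t": time; "qpos": joint angles; "qd": joint speeds; "tau": joint torques, N m; "position": TCP position; "tool_rot": TCP orientation; "wrist_force": force on the tool from outside, world axes, zero at the start; "wrist_torque": the same for the moment, N m; "width": opening from 0.0 (shut) to 1.0 (fully open); "grip_force": force on a finger pad.
Only numpy, scipy, OpenCV 4.12 (cv2) and the standard library are available. Lean on these libraries where they do the work, as an engineer would, in place of code of your own. Each camera call takes 0.05 s, during which the arm holds its last target. There are 200 camera calls.

## Task

Stand the four pool trophies on the display board in order of height, one on each green felt mark with its foot wholly on the felt: the tallest on the mark next to the brass crown, then ever shorter towards the end with the plain black block. Do not topple a trophy, and leave the blue chalk where it is.

Things in the scene. Friction and masses are not known exactly. Their poses are not given: they have to be found in the camera images.
- trophy_yellow: loose trophy with a yellow ball on top, 145 mm tall, about 280 g, round; origin at the centre of its underside, z up. Wooden foot 56 mm across, 16 mm high; brass stem 18 mm across; upright brass cup 40 mm across from 97 to 127 mm up; 36 mm ball half out of the cup. Grip from above across the cup, 112 mm up.
- trophy_white: loose trophy with a white ball on top, 125 mm tall, about 250 g, round; origin at the centre of its underside, z up. Wooden foot 56 mm across, 16 mm high; brass stem 18 mm across; upright brass cup 40 mm across from 77 to 107 mm up; 36 mm ball half out of the cup. Grip from above across the cup, 92 mm up.
- trophy_red: loose trophy with a red ball on top, 105 mm tall, about 220 g, round; origin at the centre of its underside, z up. Wooden foot 56 mm across, 16 mm high; brass stem 18 mm across; upright brass cup 40 mm across from 57 to 87 mm up; 36 mm ball half out of the cup. Grip from above across the cup, 72 mm up.
- trophy_black: loose trophy with a black ball on top, 85 mm tall, about 190 g, round; origin at the centre of its underside, z up. Wooden foot 56 mm across, 16 mm high; brass stem 18 mm across; upright brass cup 40 mm across from 37 to 67 mm up; 36 mm ball half out of the cup. Grip from above across the cup, 52 mm up.
- mark0: round green felt mark, 80 mm across, inlaid flush in the display board's top, nearest the board's +y end; fixed. Origin at its centre on the board's top surface, 20 mm above the table. y axis along the row, x across it. The four stand 90 mm apart in a straight row.
- mark1: round green felt mark, 80 mm across, inlaid flush in the display board's top, second from the +y end; fixed. Origin at its centre on the board's top surface, 20 mm above the table. y axis along the row, x across it. The four stand 90 mm apart in a straight row.
- mark2: round green felt mark, 80 mm across, inlaid flush in the display board's top, third from the +y end; fixed. Origin at its centre on the board's top surface, 20 mm above the table. y axis along the row, x across it. The four stand 90 mm apart in a straight row.
- mark3: round green felt mark, 80 mm across, inlaid flush in the display board's top, nearest the -y end; fixed. Origin at its centre on the board's top surface, 20 mm above the table. y axis along the row, x across it. The four stand 90 mm apart in a straight row.
- crown: small brass crown, 32 mm tall, on a 50 x 30 mm brass plate, fixed on one end of the board (either the +y or the -y end), 70 mm beyond the nearest mark; a black block 50 x 30 x 12 mm is on the other end. Origin at the centre of its underside, on the board's top. The dark wooden board is 120 x 460 mm, 20 mm high, fixed to the table.
- chalk: bystander: loose blue cue-chalk cube 24 x 24 mm, 22 mm tall, standing on the table between the trophies and the board; origin at the centre of its underside. A white mug (90 mm tall) stands far to the left and an amber bottle (190 mm tall) far to the right of the work, both at least 370 mm to the side of the robot's middle line.
Not all that is in view belongs to the job. Leave any turquoise look-alike of the trophy_red alone. Leave any turquoise look-alike of the trophy_white alone.

How it is judged:
By the outcome, as a careful person would: the job done as asked, in the order asked, and still so for the second after the job is handed in, with the robot touching nothing.
It also fails if it takes over 109 s, if anything falls off the work surface, if the arm or the gripper's body presses on something with over 40 N, if the wrist force passes 120 N, or if a joint passes its speed limit or range.

## Working session

There is one attempt and no reset: what is moved stays moved. The work goes in short steps, Python scripts to look and compute and a tool call to move; the robot and the scene stay as the last step left them, time stands still between calls to the robot, and variables do not carry over. Pictures are saved under pics/ and viewed, at most 14 in all, crops included, and the job is handed in when it is done.

Besides the shell and the picture viewer there is one more tool, called after "Call:" as name([rows], argument=value, ...), one row to a line, values as JSON. move_arm: Moves the arm, as the interface text tells. Its arguments: {"type":"object","properties":{"deltas":{"type":"array"},"fingers":{"type":"number"},"force":{"type":"number"}},"required":["deltas"]}

```bash
mkdir -p pics
python3 - <<'E'
from station import r,cams
import cv2,numpy as np
s=r.read_state();print(s)
for n in("scene","side"):
    p,d=cams.camera(n);cv2.imwrite(f"pics/{n}0.png",p);np.savez(f"{n}0.npz",p=p,d=d)
    print(n,cams.get_calibration(n))
E
```

```text
{'t': 0.0, 'qpos': array([-8.36460298e+00,  1.96338812e+01,  8.73772070e+01,  4.62356873e-04,
        7.30741517e+01, -8.36564000e+00]), 'qd': array([ 0.10005999,  0.07954452,  0.06709693,  0.04016025,  0.01302259,
       -0.1339814 ]), 'tau': array([ 7.61924657e-04, -4.31245601e+01, -2.44219762e+01,  7.17750052e-02,
        5.59406646e-02, -1.04314388e-04]), 'position': array([5.24611884e-01, 8.70438234e-05, 2.37068237e-01]), 'tool_rot': array([-1.79915731e+02, -1.28389626e-02,  9.00008926e+01]), 'wrist_force': array([-0.22585234, -0.25539946,  0.14160447]), 'wrist_torque': array([-0.01734211, -0.0328525 ,  0.01806463]), 'grip_force': 0.0, 'width': 1.00264033342914}
scene {'fx': 430.2812258588225, 'fy': 430.2812258588225, 'cx': 279.15883407741245, 'cy': 209.873774228253, 'rvec': array([ 1.45762516,  2.26394429, -0.7690446 ]), 'tvec': array([ 0.23205488, -0.35170059,  1.06628835])}
side {'fx': 388.8033036096767, 'fy': 388.8033036096767, 'cx': 281.6023027380213, 'cy': 208.9245376238827, 'rvec': array([ 0.55574176, -2.71462916,  1.08695884]), 'tvec': array([0.4734242 , 0.17289717, 0.67812165])}
```

View pics/scene0.png

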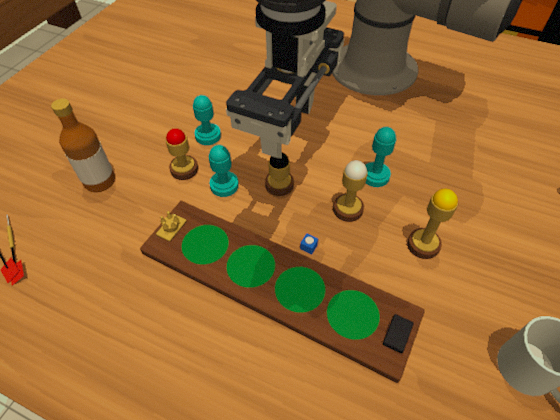

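View pics/side0.png

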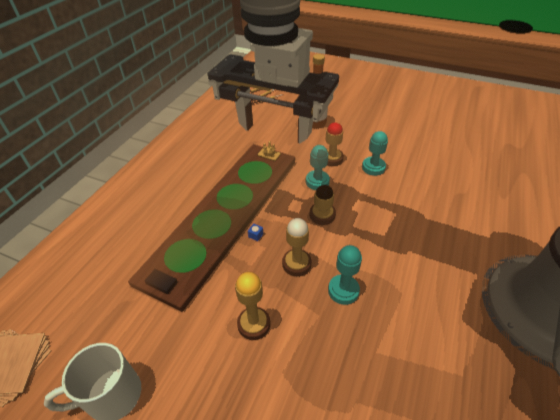

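The crown is at the -y (bottle) end: scene (170,225), with the block at (398,333). So yellow goes on mark3, white on mark2, red on mark1 and black on mark0. In the scene view the balls are red (176,137), black (279,165, partly under the gripper), white (354,172) and yellow (444,200). There are three turquoise decoys, and the chalk is at (309,243).

```bash
cat > h.py <<'E'
import cv2,numpy as np
from station import r,cams
def ray(c,uv,fish=False):
    x=(uv[0]-c["cx"])/c["fx"];y=(uv[1]-c["cy"])/c["fy"]
    if fish:
        th=np.hypot(x,y);k=np.sin(th)/max(th,1e-9);d=np.array([x*k,y*k,np.cos(th)])
    else: d=np.array([x,y,1.])
    R=cv2.Rodrigues(np.array(c["rvec"]))[0]
    d=R.T@d;return -R.T@np.array(c["tvec"]),d/np.linalg.norm(d)
def plane(o,d,z): return o+d*(z-o[2])/d[2]
def tri(rays):
    A=sum(np.eye(3)-np.outer(d,d) for o,d in rays);b=sum((np.eye(3)-np.outer(d,d))@o for o,d in rays)
    p=np.linalg.solve(A,b);return p,max(np.linalg.norm((np.eye(3)-np.outer(d,d))@(p-o)) for o,d in rays)
HSV=dict(green=((50,120,50),(75,255,255)),turq=((80,120,60),(98,255,255)),blue=((105,150,60),(130,255,255)),
 yellow=((22,170,150),(32,255,255)),white=((10,0,150),(40,110,255)),red=((174,170,80),(185,255,255)),black=((0,0,0),(180,255,38)))
def blobs(p,col,amin=60):
    lo,hi=HSV[col];h=cv2.cvtColor(p,cv2.COLOR_BGR2HSV)
    if col=="red": m=cv2.inRange(h,(172,150,70),(180,255,255))|cv2.inRange(h,(0,200,70),(3,255,255))
    else: m=cv2.inRange(h,lo,hi)
    m=cv2.morphologyEx(m,cv2.MORPH_OPEN,np.ones((3,3)))
    out=[]
    for c in cv2.findContours(m,cv2.RETR_EXTERNAL,cv2.CHAIN_APPROX_NONE)[0]:
        a=cv2.contourArea(c)
        if a>=amin:
            (x,y),rad=cv2.minEnclosingCircle(c);M=cv2.moments(c)
            out.append((int(a),round(x,1),round(y,1),round(rad,1),round(M["m10"]/M["m00"],1),round(M["m01"]/M["m00"],1)))
    return sorted(out,reverse=True)
E
python3 - <<'E'
from h import *
for n in("scene","side"):
    p=np.load(n+"0.npz")["p"]
    c=cams.get_calibration(n)
    for k in HSV:
        b=blobs(p,k)[:7]
        print(n,k)
        for t in b: print("  ",t,np.round(plane(*ray(c,t[4:6]),0.02),3)[:2])
c=cams.get_calibration("wrist");print(c)
p,d=cams.camera("wrist");cv2.imwrite("pics/w0.png",p)
E
```

```text
scene green
   (1946, 352.7, 314.4, 26.7, 352.7, 314.3) [0.646 0.164]
   (1720, 299.6, 289.0, 24.9, 299.6, 289.1) [0.641 0.074]
   (1534, 250.5, 266.5, 24.1, 250.4, 265.8) [ 0.635 -0.016]
   (1370, 204.5, 244.5, 23.7, 204.6, 244.1) [ 0.63  -0.106]
scene turq
   (987, 222.5, 170.0, 25.8, 221.6, 172.2) [ 0.474 -0.161]
   (982, 380.0, 156.5, 30.3, 380.5, 157.4) [0.31  0.108]
   (806, 203.5, 120.0, 24.9, 204.9, 121.5) [ 0.36  -0.265]
scene blue
   (103, 308.5, 243.0, 9.0, 308.4, 245.6) [0.56  0.056]
scene yellow
   (347, 445.5, 199.0, 12.1, 445.8, 198.8) [0.362 0.247]
scene white
   (444, 21.0, 406.5, 24.4, 14.9, 410.4) [ 0.962 -0.203]
   (280, 356.3, 169.3, 10.4, 356.0, 169.4) [0.36  0.074]
   (243, 535.0, 344.5, 22.0, 533.4, 349.3) [0.59  0.417]
   (124, 23.0, 37.0, 28.0, 21.4, 38.0) [ 0.275 -0.869]
   (112, 27.5, 60.5, 13.7, 27.0, 61.0) [ 0.347 -0.779]
   (68, 73.0, 27.5, 11.1, 72.6, 27.6) [ 0.181 -0.78 ]
scene red
   (194, 175.3, 137.0, 8.9, 175.2, 136.3) [ 0.425 -0.298]
   (68, 15.5, 271.0, 9.2, 16.3, 269.2) [ 0.799 -0.363]
scene black
   (2280, 287.5, 45.5, 57.1, 287.1, 38.8) [-0.0
[... 1211 characters left out ...]
  (100, 105.5, 353.5, 18.6, 109.0, 348.5) [0.655 0.368]
   (66, 241.5, 50.0, 7.6, 241.8, 49.8) [ 0.962 -0.676]
side red
side black
   (481, 270.0, 13.0, 28.2, 270.4, 18.7) [ 0.987 -0.971]
   (451, 271.0, 31.0, 26.3, 271.2, 37.3) [ 0.909 -0.809]
   (259, 515.5, 26.0, 15.8, 515.5, 26.2) [ 0.089 -1.24 ]
   (128, 242.0, 67.5, 10.6, 241.7, 66.9) [ 0.902 -0.561]
   (90, 554.5, 253.5, 12.3, 554.4, 253.6) [ 0.002 -0.111]
   (75, 324.5, 193.0, 6.8, 324.7, 193.6) [ 0.455 -0.099]
{'fx': 325.19226210127806, 'fy': 325.19226210127806, 'cx': 274.9514553160182, 'cy': 212.4697877908979, 'rvec': array([-2.85572488e+00, -1.49988357e-03,  2.61410514e-04]), 'tvec': array([-0.52501358, -0.03511983,  0.38907695])}
```

View pics/w0.png

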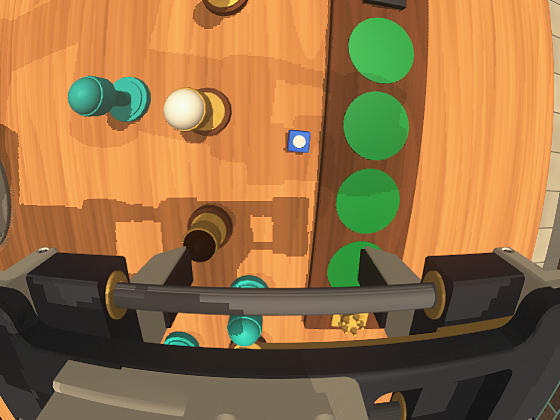

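Wrist view (up is +y, right is +x): white ball at (183,109), black at (200,245), yellow's foot at (222,0), chalk at (299,141), and marks at (381,50), (376,126), (368,201) and (358,275).

Run:
```python
from h import *
P={n:np.load(n+"0.npz")["p"] for n in("scene","side")};P["wrist"]=cv2.imread("pics/w0.png")
C={n:cams.get_calibration(n) for n in P}
R={"yellow":dict(scene=(444,200),side=(248,283)),"white":dict(scene=(355,171),side=(297,228),wrist=(183,109)),
"red":dict(scene=(176,137),side=(335,129)),"black":dict(scene=(279,161),side=(324,192),wrist=(200,245))}
def mask(p,k):
    h=cv2.cvtColor(p,cv2.COLOR_BGR2HSV).astype(int);H,S,V=h[...,0],h[...,1],h[...,2]
    return {"yellow":(H>=22)&(H<=34)&(S>180)&(V>90),"white":(S<130)&(V>100)&(H<45),"red":((H>=172)|(H<=4))&(S>170)&(V>60),"black":(V<42)}[k].astype(np.uint8)
for k,v in R.items():
    rs=[]
    for n,(u,w) in v.items():
        m=np.zeros((420,560),np.uint8);q=14 if n!="wrist" else 26
        m[max(0,w-q):w+q,u-q:u+q]=mask(P[n],k)[max(0,w-q):w+q,u-q:u+q]
        cs=cv2.findContours(m,0,cv2.CHAIN_APPROX_NONE)[0]
        c=max(cs,key=cv2.contourArea);(x,y),rad=cv2.minEnclosingCircle(c);print(k,n,round(x,1),round(y,1),round(rad,1),cv2.contourArea(c))
        rs.append(ray(C[n],(x,y),n=="wrist"))
    p,e=tri(rs);print("  ",np.round(p,4),"err",round(e,4))
for u in((381,50),(376,126),(368,201)): print("mark wrist",plane(*ray(C["wrist"],u,True),.02))
print("chalk",plane(*ray(C["wrist"],(299,141),True),.022))
# mark height from two views
for a,b in(((352.7,314.3),(381,50)),((299.6,289.1),(376,126)),((250.4,265.8),(368,201))): print(tri([ray(C["scene"],a),ray(C["wrist"],b,True)]))
# turquoise balls
for a,b in(((385,137),(349,257)),((219,153),(319,155)),((203,105),(379,140))): print("turq",tri([ray(C["scene"],a),ray(C["side"],b)]))
```

```text
yellow scene 444.7 200.0 12.4 374.5
yellow side 246.5 280.7 7.3 140.0
   [0.4695 0.2327 0.1324] err 0.0004
white scene 355.6 170.3 10.8 308.5
white side 297.1 227.6 10.4 293.5
white wrist 183.1 108.9 20.7 1253.0
   [0.4466 0.0884 0.1094] err 0.0008
red scene 175.1 136.5 9.1 198.0
red side 334.1 128.0 6.2 90.0
   [ 0.4866 -0.2412  0.0934] err 0.0001
black scene 278.8 160.5 9.2 154.5
black side 324.0 192.0 7.6 141.0
black wrist 195.0 251.0 22.0 681.5
   [ 0.4427 -0.0543  0.0706] err 0.0042
mark wrist [0.64534106 0.16215184 0.02      ]
mark wrist [0.64015034 0.07258205 0.02      ]
mark wrist [ 0.63536325 -0.01591768  0.02      ]
chalk [0.55167091 0.05280293 0.022     ]
(array([0.64578834, 0.16308587, 0.01822462]), np.float64(0.0005297759934851349))
(array([0.64039641, 0.07303756, 0.01889552]), np.float64(0.00047759305253675306))
(array([ 0.63537549, -0.01607433,  0.02004238]), np.float64(0.00016273741928428607))
turq (array([0.34633318, 0.11120716, 0.10616666]), np.float64(0.0011011786104439209))
turq (array([ 0.48767543, -0.14760117,  0.08607867]), np.float64(0.00361735531693446))
turq (array([ 0.38110461, -0.24598797,  0.08564167]), np.float64(0.00019670465282359457))
```

Call:
move_arm([
  [[0.4, -0.1, 0], [0, 0, 0]],
  [[1.2, -0.3, 0], [0, 0, 0]],
  [[2.1, -0.5, 0], [0, 0, 0]],
  [[3.0, -0.7, 0], [0, 0, 0]],
  [[3.9, -0.9, 0], [0, 0, 0]],
  [[4.8, -1.1, 0], [0, 0, 0]],
  [[5.7, -1.3, 0], [0, 0, 0]],
  [[6.6, -1.5, 0], [0, 0, 0]],
  [[7.5, -1.8, 0], [0, 0, 0]],
  [[8.4, -2.0, 0], [0, 0, 0]],
  [[9.0, -2.2, 0], [0, 0, 0]],
  [[9.3, -2.2, 0], [0, 0, 0]],
], fingers=64, force=25)

```text
t: 1.15
position: [0.4685, 0.2348, 0.2376]
tool_rot: [-180.0, -0.0, 90.1]
wrist_force: [-0.6, -1.1, 0.3]
width: 0.698
grip_force: 0.0
```

```bash
cat > look.py <<'E'
import sys
from h import *
name,k,z,zg=sys.argv[1],sys.argv[2],float(sys.argv[3]),float(sys.argv[4])
s=r.read_state();c=cams.get_calibration("wrist");p,_=cams.camera("wrist");cv2.imwrite(f"pics/{name}.png",p)
h=cv2.cvtColor(p,cv2.COLOR_BGR2HSV).astype(int);H,S,V=h[...,0],h[...,1],h[...,2]
m={"yellow":(H>=23)&(H<=34)&(S>180)&(V>90),"white":(S<130)&(V>100)&(H<45),"red":((H>=172)|(H<=4))&(S>170)&(V>60),"black":(V<45)}[k].astype(np.uint8)
m[270:]=0;m[:,:150]=0;m[:,400:]=0
m=cv2.morphologyEx(m,cv2.MORPH_OPEN,np.ones((5,5)))
cc=max(cv2.findContours(m,0,cv2.CHAIN_APPROX_NONE)[0],key=cv2.contourArea)
(x,y),rad=cv2.minEnclosingCircle(cc);print("px",x,y,rad,cv2.contourArea(cc)/(3.14*rad**2))
q=plane(*ray(c,(x,y),True),z);P=s["position"];print("ball",q,"TCP",P,s["tool_rot"],"t",s["t"])
print("units",(q[1]-P[1])/.025,(q[0]-P[0])/.025,(P[2]-zg)/.025)
E
python3 look.py y1 yellow .127 .104
```

```text
px 271.5 210.5 10.511998176574707 0.511561857401237
ball [0.4661266  0.23759783 0.127     ] TCP [0.46850576 0.23483211 0.23764308] [-1.79956406e+02 -2.58058744e-02  9.01326026e+01] t 1.15
units 0.11062865687611056 -0.09516613269290097 5.345723278976046
```

View pics/y1.png

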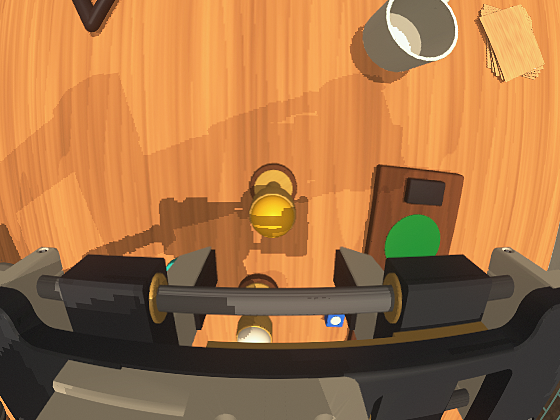

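Yellow ball is centred at (272,215), radius 23, between the fingers. Descend and grip.

Call:
move_arm([
  [[0.05, -0.1, 0.4], [0, 0, 0]],
  [[0.05, -0.1, 1.1], [0, 0, 0]],
  [[0.05, -0.1, 1.9], [0, 0, 0]],
  [[0.05, -0.1, 2.7], [0, 0, 0]],
  [[0.05, -0.1, 3.5], [0, 0, 0]],
  [[0.05, -0.1, 4.2], [0, 0, 0]],
  [[0.05, -0.1, 4.8], [0, 0, 0]],
  [[0.05, -0.1, 5.2], [0, 0, 0]],
  [[0.05, -0.1, 5.35], [0, 0, 0]],
  [[0.05, -0.1, 5.35], [0, 0, 0]],
])

```text
t: 2.03
position: [0.4674, 0.2333, 0.1034]
tool_rot: [-179.9, 0.0, 90.0]
wrist_force: [0.7, -0.6, 0.5]
width: 0.699
grip_force: 0.0
```

Call:
move_arm([
  [[0, 0, 0], [0, 0, 0]],
  [[0, 0, 0], [0, 0, 0]],
  [[0, 0, 0], [0, 0, 0]],
  [[0, 0, 0], [0, 0, 0]],
  [[0, 0, 0], [0, 0, 0]],
  [[0, 0, 0], [0, 0, 0]],
  [[0, 0, 0], [0, 0, 0]],
  [[0, 0, 0], [0, 0, 0]],
], fingers=30, force=25)

```text
t: 2.7
position: [0.4677, 0.2339, 0.1045]
tool_rot: [180.0, -0.0, 90.0]
wrist_force: [-1.7, -0.8, 5.9]
width: 0.428
grip_force: 25.0
```

Call:
move_arm([
  [[0, 0, -0.2], [0, 0, 0]],
  [[0, 0, -0.6], [0, 0, 0]],
  [[0, 0, -1.2], [0, 0, 0]],
  [[0, 0, -1.8], [0, 0, 0]],
  [[0, 0, -2.4], [0, 0, 0]],
  [[0, 0, -2.8], [0, 0, 0]],
  [[0, 0, -3.0], [0, 0, 0]],
  [[0, 0, -3.0], [0, 0, 0]],
])

```text
t: 3.37
position: [0.468, 0.2339, 0.1801]
tool_rot: [179.9, -0.0, 90.0]
wrist_force: [-0.2, 0.8, -1.6]
width: 0.43
grip_force: 25.0
```

Call:
move_arm([
  [[-0.2, 0.1, 0], [0, 0, 0]],
  [[-0.6, 0.3, 0], [0, 0, 0]],
  [[-1.2, 0.6, 0], [0, 0, 0]],
  [[-1.8, 0.9, 0], [0, 0, 0]],
  [[-2.4, 1.2, 0], [0, 0, 0]],
  [[-3.0, 1.5, 0], [0, 0, 0]],
  [[-3.6, 1.8, 0], [0, 0, 0]],
  [[-4.2, 2.1, 0], [0, 0, 0]],
  [[-4.8, 2.4, 0], [0, 0, 0]],
  [[-5.4, 2.7, 0], [0, 0, 0]],
  [[-6.0, 3.0, 0], [0, 0, 0]],
  [[-6.6, 3.3, 0], [0, 0, 0]],
])

```text
t: 4.37
position: [0.55, 0.0668, 0.1779]
tool_rot: [-179.9, 0.0, 90.0]
wrist_force: [0.6, -0.7, -1.9]
width: 0.429
grip_force: 25.0
```

Call:
move_arm([
  [[-0.6, 0.3, 0], [0, 0, 0]],
  [[-1.2, 0.6, 0], [0, 0, 0]],
  [[-1.8, 0.9, 0], [0, 0, 0]],
  [[-2.4, 1.2, 0], [0, 0, 0]],
  [[-3.0, 1.5, 0], [0, 0, 0]],
  [[-3.6, 1.8, 0], [0, 0, 0]],
  [[-4.2, 2.1, 0], [0, 0, 0]],
  [[-4.8, 2.4, 0], [0, 0, 0]],
  [[-5.6, 2.7, 0], [0, 0, 0]],
  [[-6.3, 3.0, 0], [0, 0, 0]],
  [[-6.8, 3.2, 0], [0, 0, 0]],
  [[-7.0, 3.2, 0], [0, 0, 0]],
])

```text
t: 5.37
position: [0.6307, -0.1088, 0.1784]
tool_rot: [180.0, 0.0, 89.9]
wrist_force: [0.4, 0.6, -1.9]
width: 0.431
grip_force: 25.0
```

```bash
cat > chk.py <<'E'
import sys
from h import *
s=r.read_state();c=cams.get_calibration("wrist");p,_=cams.camera("wrist");cv2.imwrite(f"pics/{sys.argv[1]}.png",p)
print(s["position"],s["wrist_force"],s["width"],s["t"])
for t in blobs(p,"green",300): print(t,np.round(plane(*ray(c,t[4:6],True),.02),4))
E
python3 chk.py p1
```

```text
[ 0.63072101 -0.1088005   0.17844659] [ 0.424107    0.59843058 -1.93967252] 0.4307240456773478 5.3667
(5576, 279.1, 103.5, 43.2, 279.3, 103.0) [ 0.6354 -0.0169  0.02  ]
(3528, 284.9, 12.9, 42.4, 285.1, 22.0) [0.6409 0.0617 0.02  ]
(2243, 273.6, 196.0, 40.9, 274.3, 178.9) [ 0.6307 -0.0886  0.02  ]
```

View pics/p1.png

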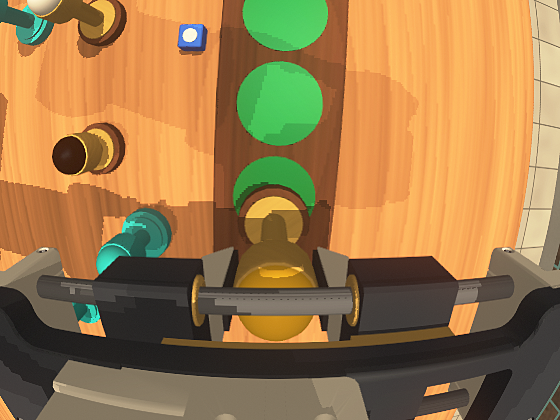

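The trophy hangs over mark3, its foot at (274,215) above the mark at (274,196). Lower it.

Call:
move_arm([
  [[0, 0, 0.3], [0, 0, 0]],
  [[0, 0, 0.7], [0, 0, 0]],
  [[0, 0, 1.1], [0, 0, 0]],
  [[0, 0, 1.5], [0, 0, 0]],
  [[0, 0, 1.8], [0, 0, 0]],
  [[0, 0, 2.0], [0, 0, 0]],
  [[0, 0, 2.1], [0, 0, 0]],
  [[0, 0, 2.15], [0, 0, 0]],
  [[0, 0, 2.18], [0, 0, 0]],
  [[0, 0, 2.18], [0, 0, 0]],
  [[0, 0, 2.18], [0, 0, 0]],
])

```text
t: 6.33
position: [0.6303, -0.1063, 0.125]
tool_rot: [179.9, 0.0, 90.0]
wrist_force: [0.9, 0.2, -1.7]
width: 0.43
grip_force: 25.0
```

Call:
move_arm([
  [[0, 0, 0], [0, 0, 0]],
  [[0, 0, 0], [0, 0, 0]],
  [[0, 0, 0], [0, 0, 0]],
  [[0, 0, 0], [0, 0, 0]],
  [[0, 0, 0], [0, 0, 0]],
  [[0, 0, 0], [0, 0, 0]],
], fingers=64)

```text
t: 6.83
position: [0.6301, -0.1063, 0.1247]
tool_rot: [180.0, 0.0, 90.0]
wrist_force: [-0.1, 0.1, 0.6]
width: 0.695
grip_force: 0.0
```

Call:
move_arm([
  [[0, 0, -0.3], [0, 0, 0]],
  [[0, 0, -0.9], [0, 0, 0]],
  [[0, 0, -1.6], [0, 0, 0]],
  [[0, 0, -2.4], [0, 0, 0]],
  [[0, 0, -3.2], [0, 0, 0]],
  [[0, 0, -3.9], [0, 0, 0]],
  [[0, 0, -4.3], [0, 0, 0]],
  [[0, 0, -4.5], [0, 0, 0]],
  [[0, 0, -4.5], [0, 0, 0]],
])

```text
t: 7.58
position: [0.6304, -0.1063, 0.2382]
tool_rot: [179.9, 0.0, 90.0]
wrist_force: [-0.0, -0.2, -0.6]
width: 0.696
grip_force: 0.0
```

```bash
python3 chk.py p2
```

```text
[ 0.63035521 -0.10633424  0.23818017] [-0.03846998 -0.24686682 -0.57465355] 0.6956268545653719 7.5833
(3886, 278.7, 108.1, 36.0, 278.7, 107.7) [ 0.6355 -0.0168  0.02  ]
(3587, 283.5, 31.0, 35.7, 283.6, 31.1) [0.6408 0.0715 0.02  ]
(1210, 273.9, 186.0, 34.4, 275.1, 174.2) [ 0.6316 -0.0918  0.02  ]
```

View pics/p2.png

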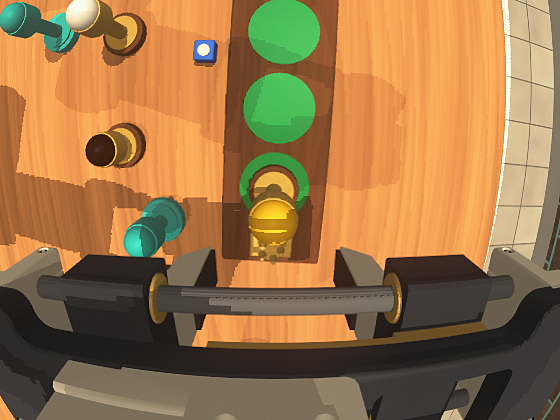

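Yellow stands on mark3 with a green ring showing all round its foot (274,186). Next, red.

Call:
move_arm([
  [[-0.2, -0.2, 0], [0, 0, 0]],
  [[-0.7, -0.7, 0], [0, 0, 0]],
  [[-1.3, -1.4, 0], [0, 0, 0]],
  [[-2.0, -2.1, 0], [0, 0, 0]],
  [[-2.7, -2.8, 0], [0, 0, 0]],
  [[-3.4, -3.5, 0], [0, 0, 0]],
  [[-4.1, -4.2, 0], [0, 0, 0]],
  [[-4.7, -4.9, 0], [0, 0, 0]],
  [[-5.2, -5.4, 0], [0, 0, 0]],
  [[-5.4, -5.7, 0], [0, 0, 0]],
  [[-5.4, -5.7, 0], [0, 0, 0]],
])

```text
t: 8.55
position: [0.4858, -0.2421, 0.2362]
tool_rot: [-179.9, -0.0, 89.9]
wrist_force: [-0.7, -0.3, 0.4]
width: 0.698
grip_force: 0.0
```

```bash
python3 look.py r1 red .087 .064
```

```text
px 274.1332092285156 203.1100311279297 18.611928939819336 0.9432676520996983
ball [ 0.48537848 -0.24313701  0.087     ] TCP [ 0.48583468 -0.24209436  0.23622765] [-1.79902244e+02 -4.69708790e-02  8.98701504e+01] t 8.55
units -0.041706024258441055 -0.018248057175127563 6.889105884645928
```

View pics/r1.png

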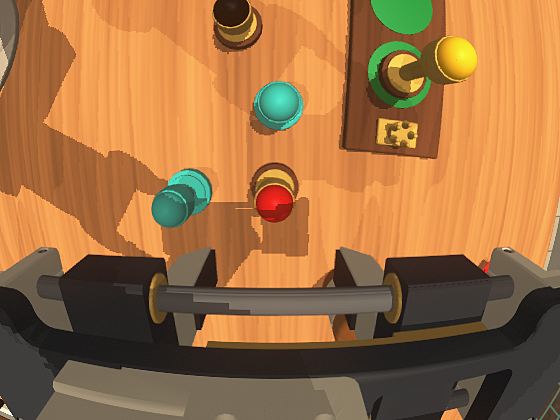

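Red ball is at (274,203), well clear of the turquoise decoys at (172,208) and (279,103). Descend, grip and lift by 5 units.

Call:
move_arm([
  [[-0.05, -0.05, 0.4], [0, 0, 0]],
  [[-0.05, -0.05, 1.2], [0, 0, 0]],
  [[-0.05, -0.05, 2.1], [0, 0, 0]],
  [[-0.05, -0.05, 3.0], [0, 0, 0]],
  [[-0.05, -0.05, 3.9], [0, 0, 0]],
  [[-0.05, -0.05, 4.8], [0, 0, 0]],
  [[-0.05, -0.05, 5.6], [0, 0, 0]],
  [[-0.05, -0.05, 6.3], [0, 0, 0]],
  [[-0.05, -0.05, 6.7], [0, 0, 0]],
  [[-0.05, -0.05, 6.9], [0, 0, 0]],
  [[-0.05, -0.05, 6.9], [0, 0, 0]],
])

```text
t: 9.52
position: [0.4861, -0.2417, 0.0632]
tool_rot: [-179.9, -0.1, 90.0]
wrist_force: [-1.1, 0.1, 0.3]
width: 0.695
grip_force: 0.0
```

Call:
move_arm([
  [[0, 0, 0], [0, 0, 0]],
  [[0, 0, 0], [0, 0, 0]],
  [[0, 0, 0], [0, 0, 0]],
  [[0, 0, 0], [0, 0, 0]],
  [[0, 0, 0], [0, 0, 0]],
  [[0, 0, 0], [0, 0, 0]],
  [[0, 0, 0], [0, 0, 0]],
  [[0, 0, 0], [0, 0, 0]],
], fingers=30, force=25)

```text
t: 10.18
position: [0.4865, -0.2427, 0.0651]
tool_rot: [180.0, 0.0, 90.0]
wrist_force: [-2.3, 0.3, 6.2]
width: 0.429
grip_force: 25.0
```

Call:
move_arm([
  [[0, 0, -0.2], [0, 0, 0]],
  [[0, 0, -0.6], [0, 0, 0]],
  [[0, 0, -1.2], [0, 0, 0]],
  [[0, 0, -1.8], [0, 0, 0]],
  [[0, 0, -2.4], [0, 0, 0]],
  [[0, 0, -3.0], [0, 0, 0]],
  [[0, 0, -3.6], [0, 0, 0]],
  [[0, 0, -4.2], [0, 0, 0]],
  [[0, 0, -4.7], [0, 0, 0]],
  [[0, 0, -5.0], [0, 0, 0]],
  [[0, 0, -5.0], [0, 0, 0]],
])

```text
t: 11.1
position: [0.487, -0.2429, 0.1915]
tool_rot: [179.8, 0.1, 90.0]
wrist_force: [-0.1, 0.0, -2.5]
width: 0.433
grip_force: 25.0
```

Call:
move_arm([
  [[0.2, 0.1, 0], [0, 0, 0]],
  [[0.7, 0.3, 0], [0, 0, 0]],
  [[1.3, 0.5, 0], [0, 0, 0]],
  [[2.0, 0.8, 0], [0, 0, 0]],
  [[2.7, 1.1, 0], [0, 0, 0]],
  [[3.4, 1.4, 0], [0, 0, 0]],
  [[4.1, 1.7, 0], [0, 0, 0]],
  [[4.8, 2.0, 0], [0, 0, 0]],
  [[5.5, 2.3, 0], [0, 0, 0]],
  [[6.2, 2.6, 0], [0, 0, 0]],
  [[6.9, 2.9, 0], [0, 0, 0]],
  [[7.6, 3.2, 0], [0, 0, 0]],
])

```text
t: 12.1
position: [0.566, -0.0501, 0.1883]
tool_rot: [-179.9, -0.1, 90.0]
wrist_force: [0.4, 0.1, -3.1]
width: 0.434
grip_force: 25.0
```

Call:
move_arm([
  [[0.6, 0.3, 0], [0, 0, 0]],
  [[1.2, 0.6, 0], [0, 0, 0]],
  [[1.8, 1.0, 0], [0, 0, 0]],
  [[2.4, 1.4, 0], [0, 0, 0]],
  [[3.0, 1.8, 0], [0, 0, 0]],
  [[3.6, 2.2, 0], [0, 0, 0]],
  [[4.2, 2.6, 0], [0, 0, 0]],
  [[4.7, 2.85, 0], [0, 0, 0]],
  [[5.0, 3.0, 0], [0, 0, 0]],
  [[5.0, 3.0, 0], [0, 0, 0]],
  [[5.0, 3.0, 0], [0, 0, 0]],
])

```text
t: 13.02
position: [0.6408, 0.0729, 0.1889]
tool_rot: [-179.9, 0.0, 90.1]
wrist_force: [-0.3, -0.7, -2.7]
width: 0.432
grip_force: 25.0
```

```bash
python3 chk.py p3
```

```text
[0.6407706  0.0728901  0.18889546] [-0.31909999 -0.68397915 -2.65155775] 0.43210382129778846 13.0167
(5213, 280.4, 105.8, 41.6, 280.5, 105.6) [0.6463 0.1628 0.02  ]
(2702, 274.8, 195.6, 39.5, 275.2, 182.1) [0.6414 0.0879 0.02  ]
```

View pics/p3.png

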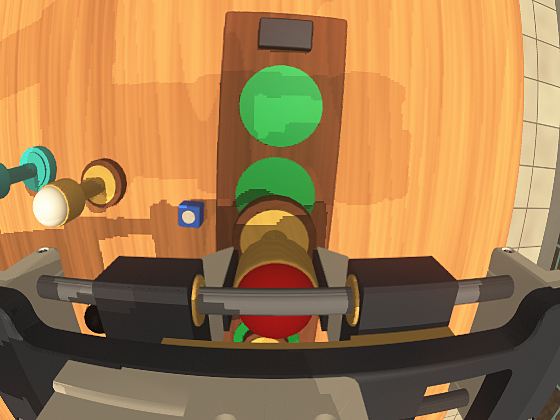

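Red hangs over mark1, the mark at (275,195) and the chalk undisturbed at (190,214). Lower and release.

Call:
move_arm([
  [[0, 0, 0.3], [0, 0, 0]],
  [[0, 0, 0.9], [0, 0, 0]],
  [[0, 0, 1.6], [0, 0, 0]],
  [[0, 0, 2.3], [0, 0, 0]],
  [[0, 0, 3.0], [0, 0, 0]],
  [[0, 0, 3.5], [0, 0, 0]],
  [[0, 0, 3.9], [0, 0, 0]],
  [[0, 0, 4.1], [0, 0, 0]],
  [[0, 0, 4.15], [0, 0, 0]],
  [[0, 0, 4.18], [0, 0, 0]],
  [[0, 0, 4.18], [0, 0, 0]],
  [[0, 0, 4.18], [0, 0, 0]],
])

```text
t: 14.07
position: [0.6417, 0.0725, 0.0856]
tool_rot: [179.9, 0.0, 90.0]
wrist_force: [0.4, 1.3, -2.0]
width: 0.431
grip_force: 25.0
```

Call:
move_arm([
  [[0, 0, 0], [0, 0, 0]],
  [[0, 0, 0], [0, 0, 0]],
  [[0, 0, 0], [0, 0, 0]],
  [[0, 0, 0], [0, 0, 0]],
  [[0, 0, 0], [0, 0, 0]],
  [[0, 0, 0], [0, 0, 0]],
], fingers=64)

```text
t: 14.57
position: [0.6414, 0.0725, 0.0851]
tool_rot: [180.0, 0.0, 90.0]
wrist_force: [0.1, -0.3, 0.4]
width: 0.689
grip_force: 0.0
```

Call:
move_arm([
  [[0, 0, -0.3], [0, 0, 0]],
  [[0, 0, -0.9], [0, 0, 0]],
  [[0, 0, -1.6], [0, 0, 0]],
  [[0, 0, -2.4], [0, 0, 0]],
  [[0, 0, -3.2], [0, 0, 0]],
  [[0, 0, -4.0], [0, 0, 0]],
  [[0, 0, -4.8], [0, 0, 0]],
  [[0, 0, -5.5], [0, 0, 0]],
  [[0, 0, -5.9], [0, 0, 0]],
  [[0, 0, -6.1], [0, 0, 0]],
  [[0, 0, -6.1], [0, 0, 0]],
])

```text
t: 15.48
position: [0.6416, 0.0725, 0.2386]
tool_rot: [179.9, 0.0, 90.0]
wrist_force: [-0.2, -0.4, -0.1]
width: 0.698
grip_force: 0.0
```

Call:
move_arm([
  [[0, -0.3, 0], [0, 0, 0]],
  [[0.1, -1.0, 0], [0, 0, 0]],
  [[0.2, -1.8, 0], [0, 0, 0]],
  [[0.2, -2.6, 0], [0, 0, 0]],
  [[0.3, -3.4, 0], [0, 0, 0]],
  [[0.4, -4.3, 0], [0, 0, 0]],
  [[0.5, -5.2, 0], [0, 0, 0]],
  [[0.6, -6.1, 0], [0, 0, 0]],
  [[0.6, -6.9, 0], [0, 0, 0]],
  [[0.6, -7.5, 0], [0, 0, 0]],
  [[0.6, -7.8, 0], [0, 0, 0]],
  [[0.6, -7.8, 0], [0, 0, 0]],
])

```text
t: 16.48
position: [0.4448, 0.0876, 0.2369]
tool_rot: [-179.9, 0.0, 90.0]
wrist_force: [0.8, 0.5, 0.1]
width: 0.699
grip_force: 0.0
```

```bash
python3 look.py w1 white .107 .084
```

```text
px 276.3441467285156 207.00650024414062 20.28032684326172 0.9415730662868029
ball [0.44638699 0.08798662 0.107     ] TCP [0.44482867 0.08759961 0.23694465] [-1.79907401e+02  1.88878839e-03  9.00147053e+01] t 16.4833
units 0.015480579057129407 0.06233260405131613 6.117785833541791
```

View pics/w1.png

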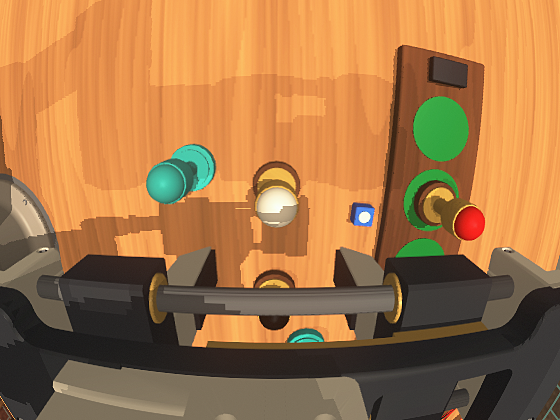

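White is at (276,207), centred; red stands on mark1 at (435,203). Descend by 6.15, grip, lift by 3.

Call:
move_arm([
  [[0, 0, 0.4], [0, 0, 0]],
  [[0, 0, 1.2], [0, 0, 0]],
  [[0, 0, 2.1], [0, 0, 0]],
  [[0, 0, 3.0], [0, 0, 0]],
  [[0, 0, 3.9], [0, 0, 0]],
  [[0, 0, 4.8], [0, 0, 0]],
  [[0, 0, 5.5], [0, 0, 0]],
  [[0, 0, 6.0], [0, 0, 0]],
  [[0, 0, 6.15], [0, 0, 0]],
  [[0, 0, 6.15], [0, 0, 0]],
])

```text
t: 17.37
position: [0.4464, 0.0874, 0.0825]
tool_rot: [-179.9, 0.0, 90.0]
wrist_force: [-1.0, 0.0, 0.2]
width: 0.695
grip_force: 0.0
```

Call:
move_arm([
  [[0, 0, 0], [0, 0, 0]],
  [[0, 0, 0], [0, 0, 0]],
  [[0, 0, 0], [0, 0, 0]],
  [[0, 0, 0], [0, 0, 0]],
  [[0, 0, 0], [0, 0, 0]],
  [[0, 0, 0], [0, 0, 0]],
  [[0, 0, 0], [0, 0, 0]],
  [[0, 0, 0], [0, 0, 0]],
], fingers=30, force=25)

```text
t: 18.03
position: [0.4466, 0.0876, 0.0843]
tool_rot: [179.9, -0.0, 90.0]
wrist_force: [-1.0, -0.2, 6.1]
width: 0.434
grip_force: 25.0
```

Call:
move_arm([
  [[0, 0, -0.2], [0, 0, 0]],
  [[0, 0, -0.6], [0, 0, 0]],
  [[0, 0, -1.2], [0, 0, 0]],
  [[0, 0, -1.8], [0, 0, 0]],
  [[0, 0, -2.4], [0, 0, 0]],
  [[0, 0, -2.8], [0, 0, 0]],
  [[0, 0, -3.0], [0, 0, 0]],
  [[0, 0, -3.0], [0, 0, 0]],
])

```text
t: 18.7
position: [0.4466, 0.0875, 0.1595]
tool_rot: [179.9, -0.0, 90.0]
wrist_force: [0.3, 0.1, -2.6]
width: 0.434
grip_force: 25.0
```

Call:
move_arm([
  [[-0.15, 0.2, 0], [0, 0, 0]],
  [[-0.4, 0.7, 0], [0, 0, 0]],
  [[-0.8, 1.4, 0], [0, 0, 0]],
  [[-1.2, 2.1, 0], [0, 0, 0]],
  [[-1.6, 2.9, 0], [0, 0, 0]],
  [[-2.0, 3.7, 0], [0, 0, 0]],
  [[-2.5, 4.5, 0], [0, 0, 0]],
  [[-3.0, 5.3, 0], [0, 0, 0]],
  [[-3.4, 6.1, 0], [0, 0, 0]],
  [[-3.8, 6.9, 0], [0, 0, 0]],
  [[-4.1, 7.4, 0], [0, 0, 0]],
  [[-4.15, 7.6, 0], [0, 0, 0]],
])

```text
t: 19.7
position: [0.6375, -0.0181, 0.1567]
tool_rot: [-179.9, 0.0, 89.9]
wrist_force: [-0.3, 1.5, -2.4]
width: 0.428
grip_force: 25.0
```

```bash
python3 chk.py p4
```

```text
[ 0.63745215 -0.0181123   0.15668322] [-0.31079352  1.53342147 -2.39844458] 0.4283063379643632 19.7
(6453, 278.3, 103.0, 46.3, 278.4, 102.8) [0.6408 0.0728 0.02  ]
(3389, 284.4, 6.5, 45.6, 284.6, 19.8) [0.6462 0.1478 0.02  ]
(2420, 272.4, 202.5, 43.8, 271.2, 183.3) [0.6345 0.0021 0.02  ]
```

View pics/p4.png

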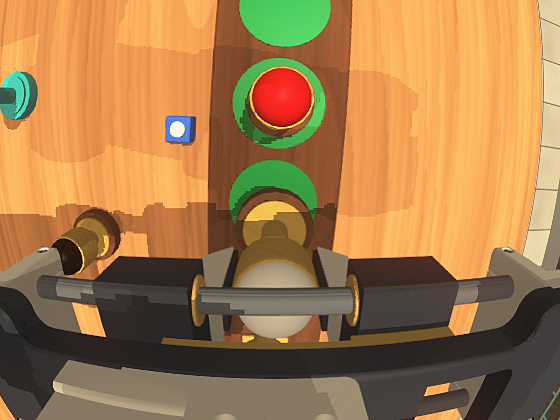

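White is over mark2; red sits centred on mark1 at (280,102). Lower by 2.18, release and rise.

Call:
move_arm([
  [[0, 0, 0.3], [0, 0, 0]],
  [[0, 0, 0.7], [0, 0, 0]],
  [[0, 0, 1.1], [0, 0, 0]],
  [[0, 0, 1.5], [0, 0, 0]],
  [[0, 0, 1.8], [0, 0, 0]],
  [[0, 0, 2.0], [0, 0, 0]],
  [[0, 0, 2.1], [0, 0, 0]],
  [[0, 0, 2.15], [0, 0, 0]],
  [[0, 0, 2.18], [0, 0, 0]],
  [[0, 0, 2.18], [0, 0, 0]],
  [[0, 0, 2.18], [0, 0, 0]],
])

```text
t: 20.67
position: [0.6366, -0.0163, 0.1047]
tool_rot: [179.9, 0.0, 90.0]
wrist_force: [0.0, 1.7, -2.9]
width: 0.432
grip_force: 25.0
```

Call:
move_arm([
  [[0, 0, 0], [0, 0, 0]],
  [[0, 0, 0], [0, 0, 0]],
  [[0, 0, 0], [0, 0, 0]],
  [[0, 0, 0], [0, 0, 0]],
  [[0, 0, 0], [0, 0, 0]],
  [[0, 0, 0], [0, 0, 0]],
], fingers=64)

```text
t: 21.17
position: [0.6364, -0.0162, 0.1044]
tool_rot: [180.0, 0.0, 90.0]
wrist_force: [-0.9, 0.2, -0.2]
width: 0.699
grip_force: 0.0
```

Call:
move_arm([
  [[0, 0, -0.3], [0, 0, 0]],
  [[0, 0, -0.9], [0, 0, 0]],
  [[0, 0, -1.6], [0, 0, 0]],
  [[0, 0, -2.4], [0, 0, 0]],
  [[0, 0, -3.2], [0, 0, 0]],
  [[0, 0, -4.0], [0, 0, 0]],
  [[0, 0, -4.7], [0, 0, 0]],
  [[0, 0, -5.2], [0, 0, 0]],
  [[0, 0, -5.3], [0, 0, 0]],
  [[0, 0, -5.3], [0, 0, 0]],
])

```text
t: 22.0
position: [0.6367, -0.0163, 0.238]
tool_rot: [179.9, 0.0, 90.0]
wrist_force: [-0.2, 0.3, -0.2]
width: 0.701
grip_force: 0.0
```

Call:
move_arm([
  [[0, -0.3, 0], [0, 0, 0]],
  [[-0.2, -1.0, 0], [0, 0, 0]],
  [[-0.3, -1.8, 0], [0, 0, 0]],
  [[-0.5, -2.6, 0], [0, 0, 0]],
  [[-0.7, -3.4, 0], [0, 0, 0]],
  [[-0.8, -4.3, 0], [0, 0, 0]],
  [[-1.0, -5.2, 0], [0, 0, 0]],
  [[-1.2, -6.1, 0], [0, 0, 0]],
  [[-1.3, -6.9, 0], [0, 0, 0]],
  [[-1.4, -7.5, 0], [0, 0, 0]],
  [[-1.4, -7.7, 0], [0, 0, 0]],
  [[-1.4, -7.7, 0], [0, 0, 0]],
])

```text
t: 23.0
position: [0.4428, -0.0511, 0.2363]
tool_rot: [-179.9, -0.0, 90.0]
wrist_force: [-0.2, 0.2, -0.8]
width: 0.695
grip_force: 0.0
```

```bash
python3 look.py b1 black .067 .044
```

```text
Traceback (most recent call last):
  File "look.py", line 9, in <module>
    cc=max(cv2.findContours(m,0,cv2.CHAIN_APPROX_NONE)[0],key=cv2.contourArea)
ValueError: max() iterable argument is empty
```

View pics/b1.png

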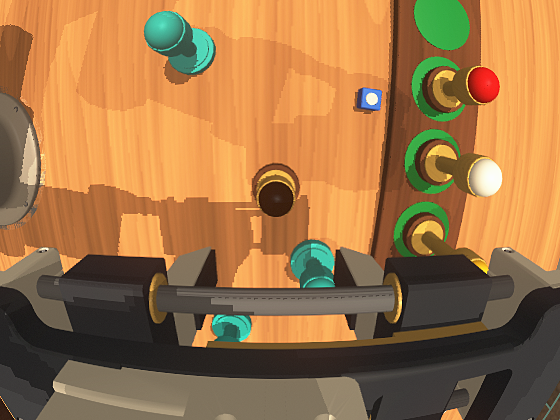

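Black ball is at (276,199), about 3 px below the grasp axis (a 2.5 mm shift in y). White and red stand inside their marks at (432,160) and (437,89). Descend, grip and lift.

Call:
move_arm([
  [[-0.1, 0, 0.4], [0, 0, 0]],
  [[-0.1, 0, 1.2], [0, 0, 0]],
  [[-0.1, 0, 2.1], [0, 0, 0]],
  [[-0.1, 0, 3.0], [0, 0, 0]],
  [[-0.1, 0, 3.9], [0, 0, 0]],
  [[-0.1, 0, 4.8], [0, 0, 0]],
  [[-0.1, 0, 5.7], [0, 0, 0]],
  [[-0.1, 0, 6.5], [0, 0, 0]],
  [[-0.1, 0, 7.2], [0, 0, 0]],
  [[-0.1, 0, 7.6], [0, 0, 0]],
  [[-0.1, 0, 7.7], [0, 0, 0]],
  [[-0.1, 0, 7.7], [0, 0, 0]],
])

```text
t: 24.05
position: [0.4441, -0.0535, 0.0432]
tool_rot: [-179.9, -0.0, 90.0]
wrist_force: [-0.3, -0.3, 0.1]
width: 0.699
grip_force: 0.0
```

Call:
move_arm([
  [[0, 0, 0], [0, 0, 0]],
  [[0, 0, 0], [0, 0, 0]],
  [[0, 0, 0], [0, 0, 0]],
  [[0, 0, 0], [0, 0, 0]],
  [[0, 0, 0], [0, 0, 0]],
  [[0, 0, 0], [0, 0, 0]],
  [[0, 0, 0], [0, 0, 0]],
  [[0, 0, 0], [0, 0, 0]],
], fingers=30, force=25)

```text
t: 24.72
position: [0.4442, -0.0538, 0.0448]
tool_rot: [179.9, 0.0, 90.0]
wrist_force: [-0.9, 0.7, 6.3]
width: 0.431
grip_force: 25.0
```

Call:
move_arm([
  [[0, 0, -0.2], [0, 0, 0]],
  [[0, 0, -0.6], [0, 0, 0]],
  [[0, 0, -1.2], [0, 0, 0]],
  [[0, 0, -1.8], [0, 0, 0]],
  [[0, 0, -2.4], [0, 0, 0]],
  [[0, 0, -2.8], [0, 0, 0]],
  [[0, 0, -3.0], [0, 0, 0]],
  [[0, 0, -3.0], [0, 0, 0]],
])

```text
t: 25.38
position: [0.4442, -0.0539, 0.1201]
tool_rot: [179.9, 0.0, 90.0]
wrist_force: [0.8, 0.0, -1.3]
width: 0.429
grip_force: 25.0
```

Call:
move_arm([
  [[0.3, 0.1, 0], [0, 0, 0]],
  [[0.9, 0.3, 0], [0, 0, 0]],
  [[1.6, 0.6, 0], [0, 0, 0]],
  [[2.3, 0.9, 0], [0, 0, 0]],
  [[3.0, 1.2, 0], [0, 0, 0]],
  [[3.7, 1.5, 0], [0, 0, 0]],
  [[4.4, 1.8, 0], [0, 0, 0]],
  [[5.1, 2.1, 0], [0, 0, 0]],
  [[5.8, 2.4, 0], [0, 0, 0]],
  [[6.5, 2.8, 0], [0, 0, 0]],
  [[7.1, 3.2, 0], [0, 0, 0]],
  [[7.6, 3.6, 0], [0, 0, 0]],
])

```text
t: 26.38
position: [0.5333, 0.1381, 0.1179]
tool_rot: [-179.9, -0.0, 90.0]
wrist_force: [-0.2, -0.6, -1.2]
width: 0.431
grip_force: 25.0
```

Call:
move_arm([
  [[0.4, 0.5, 0], [0, 0, 0]],
  [[0.7, 1.1, 0], [0, 0, 0]],
  [[0.9, 1.7, 0], [0, 0, 0]],
  [[1.0, 2.3, 0], [0, 0, 0]],
  [[1.05, 2.9, 0], [0, 0, 0]],
  [[1.05, 3.5, 0], [0, 0, 0]],
  [[1.05, 4.1, 0], [0, 0, 0]],
  [[1.05, 4.4, 0], [0, 0, 0]],
  [[1.05, 4.5, 0], [0, 0, 0]],
  [[1.05, 4.5, 0], [0, 0, 0]],
  [[1.05, 4.5, 0], [0, 0, 0]],
])

```text
t: 27.3
position: [0.6453, 0.1629, 0.1181]
tool_rot: [-179.9, 0.0, 90.0]
wrist_force: [-0.0, -0.6, -1.6]
width: 0.43
grip_force: 25.0
```

```bash
python3 chk.py p5
```

```text
[0.64531858 0.1628819  0.11811839] [-0.01209902 -0.64594196 -1.59944457] 0.4304622853578094 27.3
(3191, 275.8, 216.4, 50.1, 276.6, 194.2) [0.6469 0.1822 0.02  ]
```

View pics/p5.png

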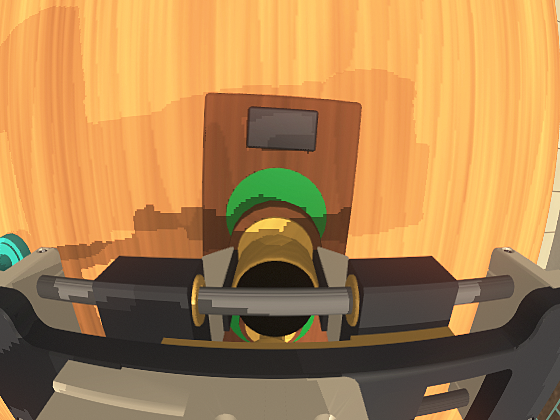

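Black is over mark0 (276,216). Lower, release, rise.

Call:
move_arm([
  [[0, 0, 0.3], [0, 0, 0]],
  [[0, 0, 0.7], [0, 0, 0]],
  [[0, 0, 1.1], [0, 0, 0]],
  [[0, 0, 1.5], [0, 0, 0]],
  [[0, 0, 1.8], [0, 0, 0]],
  [[0, 0, 2.0], [0, 0, 0]],
  [[0, 0, 2.1], [0, 0, 0]],
  [[0, 0, 2.15], [0, 0, 0]],
  [[0, 0, 2.18], [0, 0, 0]],
  [[0, 0, 2.18], [0, 0, 0]],
  [[0, 0, 2.18], [0, 0, 0]],
])

```text
t: 28.27
position: [0.6466, 0.1626, 0.0652]
tool_rot: [179.9, -0.0, 90.0]
wrist_force: [-0.2, 0.2, -0.6]
width: 0.428
grip_force: 25.0
```

Call:
move_arm([
  [[0, 0, 0], [0, 0, 0]],
  [[0, 0, 0], [0, 0, 0]],
  [[0, 0, 0], [0, 0, 0]],
  [[0, 0, 0], [0, 0, 0]],
  [[0, 0, 0], [0, 0, 0]],
  [[0, 0, 0], [0, 0, 0]],
], fingers=64)

```text
t: 28.77
position: [0.6463, 0.1625, 0.0649]
tool_rot: [180.0, 0.0, 90.0]
wrist_force: [-0.3, -0.7, -0.2]
width: 0.694
grip_force: 0.0
```

Call:
move_arm([
  [[0, 0, -0.3], [0, 0, 0]],
  [[0, 0, -0.9], [0, 0, 0]],
  [[0, 0, -1.6], [0, 0, 0]],
  [[0, 0, -2.4], [0, 0, 0]],
  [[0, 0, -3.2], [0, 0, 0]],
  [[0, 0, -4.0], [0, 0, 0]],
  [[0, 0, -4.8], [0, 0, 0]],
  [[0, 0, -5.6], [0, 0, 0]],
  [[0, 0, -6.3], [0, 0, 0]],
  [[0, 0, -6.8], [0, 0, 0]],
  [[0, 0, -7.0], [0, 0, 0]],
  [[0, 0, -7.0], [0, 0, 0]],
])

```text
t: 29.77
position: [0.6468, 0.1626, 0.2416]
tool_rot: [179.8, -0.0, 90.0]
wrist_force: [-0.1, -0.1, -0.3]
width: 0.699
grip_force: 0.0
```

Call:
move_arm([
  [[0, -0.4, 0], [0, 0, 0]],
  [[0, -1.2, 0], [0, 0, 0]],
  [[0, -2.1, 0], [0, 0, 0]],
  [[0, -3.0, 0], [0, 0, 0]],
  [[0, -3.9, 0], [0, 0, 0]],
  [[0, -4.8, 0], [0, 0, 0]],
  [[0, -5.6, 0], [0, 0, 0]],
  [[0, -6.3, 0], [0, 0, 0]],
  [[0, -6.8, 0], [0, 0, 0]],
  [[0, -7.0, 0], [0, 0, 0]],
  [[0, -7.0, 0], [0, 0, 0]],
])

```text
t: 30.68
position: [0.4702, 0.1625, 0.2394]
tool_rot: [-179.9, 0.0, 90.0]
wrist_force: [0.6, -0.0, 0.3]
width: 0.698
grip_force: 0.0
```

Run:
```python
from h import *
p,_=cams.camera("scene");cv2.imwrite("pics/end.png",cv2.resize(p[130:400,130:450],None,fx=2,fy=2))
print(r.read_state()["t"])
```

```text
30.7333
```

View pics/end.png

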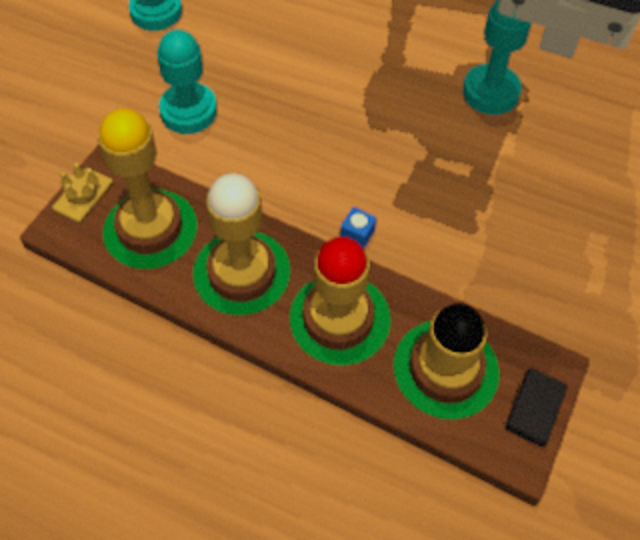

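All four stand centred on the felt: yellow (148,222), white (240,268), red (340,313), black (450,367), running from the crown to the block. The chalk is where it was.

```bash
python3 -c "
from station import workorder;print(workorder.finish_job())"
```

```text
the job is handed in; nothing more can be done
None
```

The four trophies stand on their felt marks in height order from the crown (yellow, white, red, black), none toppled and the chalk left where it was; the job was handed in at about 31 s of robot time.

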